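# Hold the washer pot's bayonet lid at its half-turn pulse position

### The arm

A 7-joint arm with a two-finger parallel gripper is mounted at the origin on the work surface. World frame = base frame: x ahead of the robot, y to its left, z up, the work surface at z = 0. Lengths are in m, angles in rad, forces in N, time in s.
With the tool pointing down it reaches from about 0.425 to 0.925 m from the base axis. Payload 6.8 kg.
Tool frame: the origin (TCP) lies between the finger pads; the fingertips stand r.tcp_to_tips ahead of it and the grasp point (between the pads) lies 3 mm ahead of it (r.tcp_to_tips is the distance from the TCP to the fingertips, in m); z points along the fingers, y is the line along which they close (so a half turn about z gives the same grasp; the last joint's range is limited). The gripper opens to 85 mm and grips with 20 to 120 N. Pads are 22 mm wide; open, the fingers measure 114 mm over their backs; the gripper's body (76 mm by 85 mm) begins 54 mm behind the grasp point. The pads swing forward as they close: fully open they stand 13 mm farther back than shut.
Start: joints at [1.027, 0.477, 0.022, 1.555, -0.011, 1.109, -0.083], TCP at [0.285, -0.612, 0.253] pointing down, gripper open.
Joint ranges: [-2.96, 2.96], [-0.34, 2.1], [-1.41, 1.46], [0.24, 2.44], [-1.37, 4.51], [0.17, 1.92], [-2.96, 2.96]. Speed limits (rad/s): [2.39, 2.39, 3.14, 3.14, 3.14, 3.14, 3.14].

### API

Orientations are given as a rotation vector (axis times angle).
In Python, from bench import r gives the robot as it stands. The module is installed in compiled form; this text tells all that it offers.
- The arm moves only by the tool step_arm, never from a script. Its argument "moves" is a list of rows, each an object of numbers: "rx", "ry", "rz": the turn, a rotation vector about the tool's x, y, z in degrees; "dx", "dy", "dz": the shift along the tool's x, y, z in mm; "gripper": the opening, from -1 (shut) to 1 (fully open). In form: [{"rx": .., "ry": .., "rz": .., "dx": .., "dy": .., "dz": .., "gripper": ..}, ...]. A call has 1 to 20 rows; each row shifts and turns the commanded pose from where the row before left it, along the tool's axes as they then stand; what a row does not reach is not made up. A row lasts 1/8 s, in which the tool goes at most 62.5 mm and 10.7 degrees, less where a joint would pass 70% of its speed; a pose out of reach is approached as far as the arm can. A call is refused whole if a number of a shift passes 62.5 or a number of a turn 10.7, either way. A call with a gripper value outside its range is refused whole. The fingers move at their own pace and stop on an object; "grip_force" is the grip in N (left out, the last holds). Time passes only in rows, so rows that do not move let the fingers close. It gives the time, the measured TCP pose, the force, the opening and the grip force at its end, in the units of the state.
- r.get_obs(): the state, without advancing time (a new reading comes with each control period).
- r.grab_frame(name): name is "scene" or "top" or "wrist"; returns the picture (400x640x3 uint8, blue, green, red); there is no depth.
- r.camera_info(name): a dict with "mtx" (3x3 intrinsics, pixels), "rvec" (rotation vector, rad) and "tvec" (3), from world to camera coordinates, as OpenCV has them. Camera axes: x right, y down, z forward; pixel columns grow to the right and rows downward; lengths in m; the calibration is good to about 2 mm. A picture is of the moment at which its call begins: read the wrist's pose just before it. camera_info takes no time and is no camera call; for the wrist camera it gives the pose at the moment of the call.
- r.hand_in(): hands the job in; it is judged then, once.
The state is a dict: "clock": time; "joints": joint angles; "qvel": joint speeds; "tau": joint torques, N m; "tcp_pos": TCP position; "orientation": TCP orientation; "contact_force": force on the tool from outside, world axes, zero at the start; "moment": the same for the moment, N m; "grip_width": finger opening in m; "gripper_force": force on a finger pad.
Only numpy, scipy, OpenCV 4.12 (cv2) and the standard library are available. Lean on these libraries where they do the work, as an engineer would, in place of code of your own. Each camera call takes 0.05 s, during which the arm holds its last target. There are 200 camera calls.

### The job

Give the nail tools in the little washer pot a pulse rinse: thread the loose lid down over the pot's steel lift rod, drop its two ears through the gaps in the collar until it sits fully home, then twist it clockwise until its grip bar lines up with the single half-turn ribs, and never as far as the lock click. The lid springs back if it is let go, so finish while still gripping it and holding it steady at the half-turn. Leave the cup, the comb and the soap dish as they are.

Things in the scene. Friction and masses are not known exactly. Their poses are not given: they have to be found in the camera images.
- washer: Washer pot for nail clippers and nail brushes, fixed to the counter: white foot 124 mm across, clear tub, white round collar 104 mm across, its top 125 mm above the counter. Origin: centre of its underside, z up. Inside the collar a flat seat lies 14 mm below the collar top (111 mm above the origin), in a channel 90 mm across under an inward lip. Looks the same after half a revolution
- rod_tip (a point): top of the steel lift rod, 7 mm thick with a round end, that stands upright on the washer's axis, 165 mm above its origin (40 mm above the collar)
- gap (a point): one of two opposite gaps, 20 mm wide, in the collar's lip (on the washer's +x and -x axes); this point lies in the +x one, at collar top level, 40 mm from the axis. The lip is 5 mm thick, 72 mm inner diameter. From the gaps the lid can turn only clockwise seen from above; a stop blocks the other way
- half_rib (a point): the single raised rib, 3.5 mm high, on the collar rim 37.5 degrees (0.654 rad) clockwise of the +x gap: the half-turn mark; a second one lies opposite. Point on its top, 49 mm from the axis
- lock_ribs (a point): the pair of raised ribs on the collar rim 75 degrees clockwise of the +x gap, where the lock clicks (a second pair opposite); sprung balls resist the lid's ears from about 47 degrees on. Not to be reached
- lid: Loose grey plastic bayonet lid, about 120 g, lying right way up on the counter. Origin: centre of its underside, z up. Disc 66 mm across, 16 mm thick. An 11 mm hole for the lift rod runs straight through disc and grip bar on its z axis. Fully home in the collar its origin is 111 mm above the washer's and the rod sticks 6 mm out of the bar. Looks the same after half a revolution
- grip_bar (a point): middle of the top of the lid's upright grip bar, 48 mm above the lid's origin; the bar runs along the lid's x, 56 mm long, 20 mm wide (y), 32 mm high, and is gripped across its width
- ear (a point): outer end of the lid's +x ear, 41 mm from the lid's axis; the two ears (+x and -x, in line with the grip bar) are 14 mm wide, 5 mm thick, level with the underside, and pass down through the gaps
- switch_ring (a joint): the spring-returned switch ring inside the collar, pushed round by the lid's ears: 0 at rest, grows in rad as the lid turns clockwise; it lags the lid by about 0.1 rad of free play (about 0.55 at the half-turn); its spring pushes back with 0.04 N m at 0 and about 0.1 N m at the half-turn, enough to turn a released lid back; end of travel 1.3
- cup: clear plastic cup, 72 mm across, 95 mm high, standing on the counter; origin at the centre of its underside; leave alone
- comb: black plastic comb, 170 x 36 x 6 mm, lying flat along its x axis; origin under its middle; leave alone
- soap_dish: grey soap dish with a bar of soap, 85 x 125 x 27 mm; origin at the centre of its underside; leave alone
Things that resemble listed ones, but are neither listed nor needed, are in the scene too. What is shaped like the lid but pink or red is not meant.

How it is judged:
On the way, in this order (a step that is already met when the one before it is completed fails the run):
1. the lift rod's end has entered the lid's hole (horizontal distance between lid and rod_tip below 0.006 m and z of rod_tip in the frame of lid above 0.008 m and angle between lid's own z axis and vertical below 0.12 rad), for 0.1 s.
2. the lid sits fully home in the collar, its ears below the lip (horizontal distance between lid and washer below 0.005 m and angle between lid's own z axis and vertical below 0.08 rad and z of lid in the frame of washer between 0.108 and 0.115 m), for 0.1 s.
At the end, for the whole second after the job is handed in: The lid is home on its seat (within 4 mm in height, 5 mm of the axis, upright), turned 37.5 degrees clockwise from the gaps within 8 degrees, the switch ring pushed round with it, the lid still (under 0.02 m/s and 0.2 rad/s), and the fingers still grip the lid (all of step 2 and angle between the x axis of lid and the x axis of washer, either way round between 0.514 and 0.794 rad and value of joint switch_ring between 0.35 and 0.8 rad and linear speed of lid below 0.02 m/s and angular speed of lid below 0.2 rad/s and contact force between the fingers and lid above 1 N); the arm keeps its last pose, push and grip.
It fails at once if the lid is turned on to the lock click (value of joint switch_ring above 1.15 rad).
It fails at once if the cup is disturbed (distance of cup from where it was at the start of the episode above 0.025 m or angle between cup's own z axis and vertical above 0.5 rad).
It fails at once if the comb is disturbed (distance of comb from where it was at the start of the episode above 0.025 m or angle between comb's own z axis and vertical above 0.5 rad).
It fails at once if the soap dish is disturbed (distance of soap_dish from where it was at the start of the episode above 0.025 m or angle between soap_dish's own z axis and vertical above 0.5 rad).
It also fails if it takes over 48 s, if anything falls off the work surface, if the arm or the gripper's body presses on something with over 40 N, if the wrist force passes 120 N, or if a joint passes its speed limit or range.

## Working session

There is one attempt and no reset: what is moved stays moved. The work goes in short steps, Python scripts to look and compute and a tool call to move; the robot and the scene stay as the last step left them, time stands still between calls to the robot, and variables do not carry over. Pictures are saved under pics/ and viewed, at most 10 in all, crops included, and the job is handed in when it is done.

Besides the shell and the picture viewer there is one more tool, called by a JSON object that holds its "fn" and its "kwargs", one argument or row to a line. step_arm: Moves the arm, as the interface text tells. Its arguments: {"type":"object","properties":{"moves":{"type":"array","items":{"type":"object","properties":{"rx":{"type":"number"},"ry":{"type":"number"},"rz":{"type":"number"},"dx":{"type":"number"},"dy":{"type":"number"},"dz":{"type":"number"},"gripper":{"type":"number"}}}},"grip_force":{"type":"number"}},"required":["moves"]}

```bash
mkdir -p pics
cat > h.py <<'E'
import numpy as np, cv2
from bench import r
def cam(n):
    c=r.camera_info(n); R=cv2.Rodrigues(np.array(c["rvec"],float))[0]; return np.array(c["mtx"],float),R,np.array(c["tvec"],float).ravel()
def ray(n,uv,z,c=None):
    K,R,t=c or cam(n); d=R.T@np.linalg.solve(K,[uv[0],uv[1],1]); o=-R.T@t
    return o+d*(z-o[2])/d[2]
def proj(n,p,c=None):
    K,R,t=c or cam(n); q=K@(R@np.array(p)+t); return q[:2]/q[2]
E
python3 - <<'E'
from h import *
o=r.get_obs(); print(o["tcp_pos"],o["orientation"],r.tcp_to_tips,o["clock"])
for n in("scene","top"):
    f=r.grab_frame(n); cv2.imwrite(f"pics/{n}0.png",f); K,R,t=cam(n); print(n,-R.T@t, K[0,0])
E
```

```text
[ 0.28470367 -0.61139732  0.25230555] [-3.06551285e+00 -6.78825240e-01  8.22300347e-04] 0.022 0.0
scene [1.00948155 0.45078073 0.72929798] 399.0563580211396
top [ 3.70318101e-01 -1.72793973e-04  1.28369634e+00] 487.5696833109536
```

View pics/top0.png

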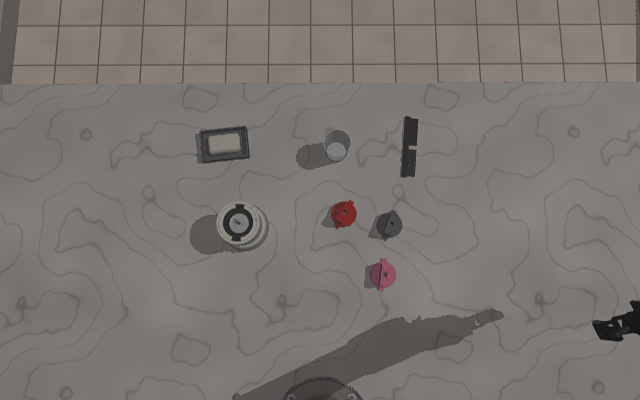

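View pics/scene0.png

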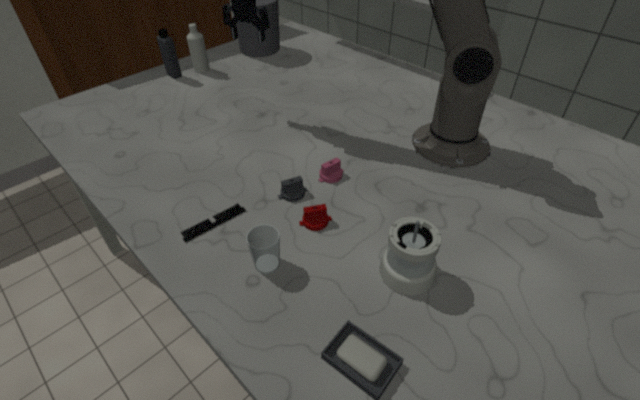

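The top view shows the grey lid near (389,224), its bar running up and slightly right, and the washer collar near (238,223) with its gaps roughly up and down. The red lid at (343,214) and the pink one at (384,274) are decoys.

Run:
```python
from h import *
f=cv2.imread("pics/top0.png")
print("lid0",ray("top",(390,224),.04),"washer",ray("top",(238,222),.125))
for nm,(x,y),s in(("lid",(389,224),7),("w",(240,225),5)):
    pass
a=cv2.resize(f[195:255,355:425],None,fx=5.7,fy=5.7,interpolation=2);b=cv2.resize(f[190:260,200:280],None,fx=5,fy=5,interpolation=2)
h=min(a.shape[0],b.shape[0]);cv2.imwrite("pics/c.png",np.hstack([a[:h],b[:h]])); print(a.shape,b.shape)
```

```text
lid0 [ 0.49810444 -0.17729611  0.04      ] washer [0.49687667 0.1972212  0.125     ]
(342, 399, 3) (350, 400, 3)
```

View pics/c.png

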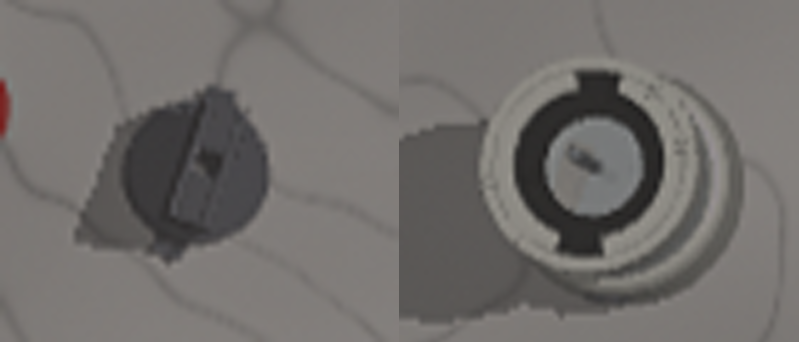

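Gap axis yaw is about −8° and lid bar yaw about −18°. I'll use tool x at yaw 162° to stay mid-range on joint 7, and move above the lid.

{"fn": "step_arm", "kwargs": {
  "moves": [
    {"dx": 37.7,"dy": -30.4,"gripper": 1},
    {"dx": 37.7,"dy": -30.4},
    {"dx": 37.7,"dy": -30.4},
    {"dx": 37.7,"dy": -30.4},
    {"dx": 37.7,"dy": -30.4},
    {"dx": 37.7,"dy": -30.4},
    {"dx": 37.7,"dy": -30.4},
    {"dx": 37.7,"dy": -30.4},
    {"dx": 37.7,"dy": -30.4},
    {"dx": 37.7,"dy": -30.4},
    {}
  ]
}}

```text
invalid input at $.moves[0]: expected keys rx, ry, rz, dx, dy, dz, gripper
```

{"fn": "step_arm", "kwargs": {
  "moves": [
    {"rz": -10.5},
    {"rz": -10.5},
    {"rz": -10.5},
    {"rz": -10.5},
    {"rz": -10.5},
    {"rz": -10.5},
    {"rz": -10.5},
    {"rz": -10.5},
    {"rz": -10.5},
    {"rz": -10.5},
    {"rz": -10.5},
    {"rz": -10.5},
    {"rz": -10.5},
    {},
    {}
  ]
}}

```text
invalid input at $.moves[0]: expected keys rx, ry, rz, dx, dy, dz, gripper
```

```bash
cat >> h.py <<'E'
def tool():
    o=r.get_obs(); R=cv2.Rodrigues(np.array(o["orientation"],float))[0]; return np.array(o["tcp_pos"]),R,np.degrees(np.arctan2(R[1,0],R[0,0])),o
def go(p,R,target): return np.round(R.T@(np.array(target)-p)*1000,1)
E
python3 - <<'E'
from h import *
p,R,y,o=tool(); print(p,y,R[:,2],o["joints"],o["clock"])
c=cam("wrist");f=r.grab_frame("wrist"); cv2.imwrite("pics/w1.png",f);np.save("c1.npy",np.array(list(map(np.ndarray.tolist,c)),object),allow_pickle=True)
print(-c[1].T@c[2],proj("wrist",[.498,-.18,.04],c))
E
```

```text
[ 0.28470559 -0.6114949   0.25242332] 24.96980403819836 [-8.17101050e-04  1.39296674e-03 -9.99998696e-01] [ 1.02692287  0.47773732  0.02235071  1.55632041 -0.01146456  1.1092781
 -0.0830973 ] 0.1
[ 0.34787938 -0.58197163  0.37316326] [ -88.35138638 -325.56106768]
```

View pics/w1.png

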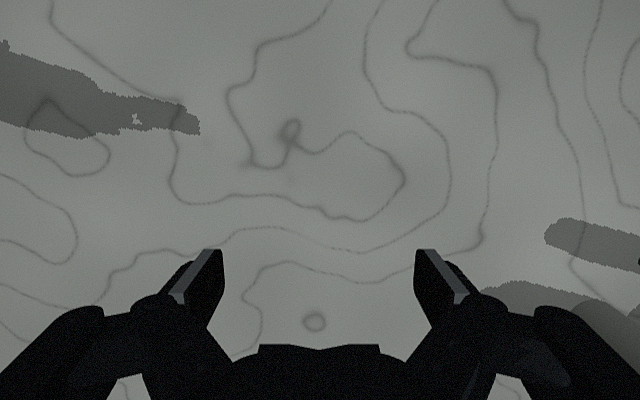

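The wrist view shows only empty counter and the fingers, because the moves were refused: every row needs all the keys.

{"fn": "step_arm", "kwargs": {
  "moves": [
    {"rx": 0,"ry": 0,"rz": 0,"dx": 37.7,"dy": -30.4,"dz": 0,"gripper": 1},
    {"rx": 0,"ry": 0,"rz": 0,"dx": 37.7,"dy": -30.4,"dz": 0,"gripper": 1},
    {"rx": 0,"ry": 0,"rz": 0,"dx": 37.7,"dy": -30.4,"dz": 0,"gripper": 1},
    {"rx": 0,"ry": 0,"rz": 0,"dx": 37.7,"dy": -30.4,"dz": 0,"gripper": 1},
    {"rx": 0,"ry": 0,"rz": 0,"dx": 37.7,"dy": -30.4,"dz": 0,"gripper": 1},
    {"rx": 0,"ry": 0,"rz": 0,"dx": 37.7,"dy": -30.4,"dz": 0,"gripper": 1},
    {"rx": 0,"ry": 0,"rz": 0,"dx": 37.7,"dy": -30.4,"dz": 0,"gripper": 1},
    {"rx": 0,"ry": 0,"rz": 0,"dx": 37.7,"dy": -30.4,"dz": 0,"gripper": 1},
    {"rx": 0,"ry": 0,"rz": 0,"dx": 37.7,"dy": -30.4,"dz": 0,"gripper": 1},
    {"rx": 0,"ry": 0,"rz": 0,"dx": 37.7,"dy": -30.4,"dz": 0,"gripper": 1},
    {"rx": 0,"ry": 0,"rz": 0,"dx": 0,"dy": 0,"dz": 0,"gripper": 1}
  ]
}}

```text
clock: 1.52
tcp_pos: [0.5001, -0.1727, 0.2533]
orientation: [-3.063, -0.69, -0.002]
contact_force: [-0.3, 0.5, 1.0]
grip_width: 0.0853
gripper_force: 0.0
```

{"fn": "step_arm", "kwargs": {
  "moves": [
    {"rx": 0,"ry": 0,"rz": -10.5,"dx": 0,"dy": 0,"dz": 0,"gripper": 1},
    {"rx": 0,"ry": 0,"rz": -10.5,"dx": 0,"dy": 0,"dz": 0,"gripper": 1},
    {"rx": 0,"ry": 0,"rz": -10.5,"dx": 0,"dy": 0,"dz": 0,"gripper": 1},
    {"rx": 0,"ry": 0,"rz": -10.5,"dx": 0,"dy": 0,"dz": 0,"gripper": 1},
    {"rx": 0,"ry": 0,"rz": -10.5,"dx": 0,"dy": 0,"dz": 0,"gripper": 1},
    {"rx": 0,"ry": 0,"rz": -10.5,"dx": 0,"dy": 0,"dz": 0,"gripper": 1},
    {"rx": 0,"ry": 0,"rz": -10.5,"dx": 0,"dy": 0,"dz": 0,"gripper": 1},
    {"rx": 0,"ry": 0,"rz": -10.5,"dx": 0,"dy": 0,"dz": 0,"gripper": 1},
    {"rx": 0,"ry": 0,"rz": -10.5,"dx": 0,"dy": 0,"dz": 0,"gripper": 1},
    {"rx": 0,"ry": 0,"rz": -10.5,"dx": 0,"dy": 0,"dz": 0,"gripper": 1},
    {"rx": 0,"ry": 0,"rz": -10.5,"dx": 0,"dy": 0,"dz": 0,"gripper": 1},
    {"rx": 0,"ry": 0,"rz": -10.5,"dx": 0,"dy": 0,"dz": 0,"gripper": 1},
    {"rx": 0,"ry": 0,"rz": -10.5,"dx": 0,"dy": 0,"dz": 0,"gripper": 1},
    {"rx": 0,"ry": 0,"rz": 0,"dx": 0,"dy": 0,"dz": 0,"gripper": 1},
    {"rx": 0,"ry": 0,"rz": 0,"dx": 0,"dy": 0,"dz": 0,"gripper": 1}
  ]
}}

```text
clock: 3.4
tcp_pos: [0.498, -0.1778, 0.2532]
orientation: [-0.513, -3.099, 0.0]
contact_force: [0.6, -0.3, 0.8]
grip_width: 0.0854
gripper_force: 0.0
```

Run:
```python
from h import *
p,R,y,o=tool(); print(p,y,R[:,2],o["joints"],o["clock"])
c=cam("wrist");f=r.grab_frame("wrist"); cv2.imwrite("pics/w2.png",f);np.savez("c2",*c)
print(-c[1].T@c[2],proj("wrist",[.498,-.18,.04],c))
```

```text
[ 0.498036   -0.17780178  0.25315171] 161.21278502764403 [-3.86790665e-04 -9.37772255e-05 -9.99999921e-01] [ 0.70563705  0.29043258 -0.57377421  1.87273785  0.18242351  1.03069727
  1.29945321] 3.4
[ 0.43179565 -0.15514062  0.37393257] [316.43252547 174.38610048]
```

View pics/w2.png

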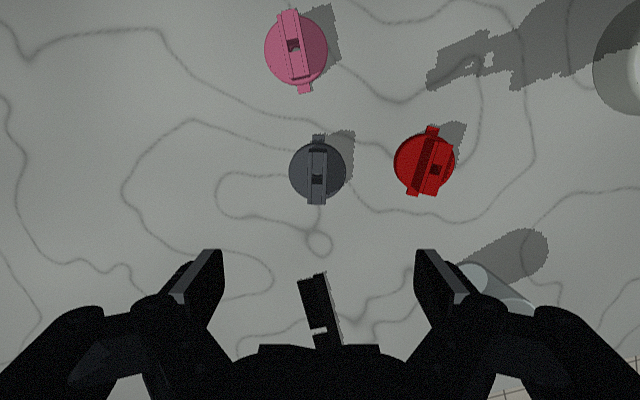

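The grey lid is at about (317,172). The hole in the bar top is near (317,179), and the bar top spans from (318,150) to (316.5,203).

Run:
```python
from h import *
z=np.load("c2.npz");c=tuple(z[k] for k in z)
f=cv2.imread("pics/w2.png")
g=cv2.cvtColor(f,6)[125:210,285:350]
# disc mask: grey-bluish darker than counter
b,gg,rr=[f[...,i].astype(int) for i in range(3)]
m=((b-rr>5)&(gg<95)).astype(np.uint8); m[:120]=0;m[215:]=0;m[:,:280]=0;m[:,355:]=0
print(m.sum(),cv2.boundingRect(m))
cv2.imwrite("pics/z.png",np.hstack([cv2.resize(f[125:210,285:350],None,fx=6,fy=6,interpolation=0),cv2.resize(cv2.merge([m[125:210,285:350]*255]*3),None,fx=6,fy=6,interpolation=0)]))
a=ray("wrist",(318,150),.048,c);b=ray("wrist",(316.5,203),.048,c);h=ray("wrist",(317,179),.048,c);e=ray("wrist",(319,136),.005,c)
print(a,b,(a+b)/2,h,np.linalg.norm(a-b),np.degrees(np.arctan2(*(a-b)[1::-1])),e, np.linalg.norm((e-h)[:2]))
```

```text
1847 (289, 135, 64, 70)
[ 0.47304991 -0.1697412   0.048     ] [ 0.52578565 -0.18936363  0.048     ] [ 0.49941778 -0.17955241  0.048     ] [ 0.50123634 -0.18042802  0.048     ] 0.05626808562216746 159.59028887019852 [ 0.46384009 -0.16548456  0.005     ] 0.04027140922769909
```

View pics/z.png

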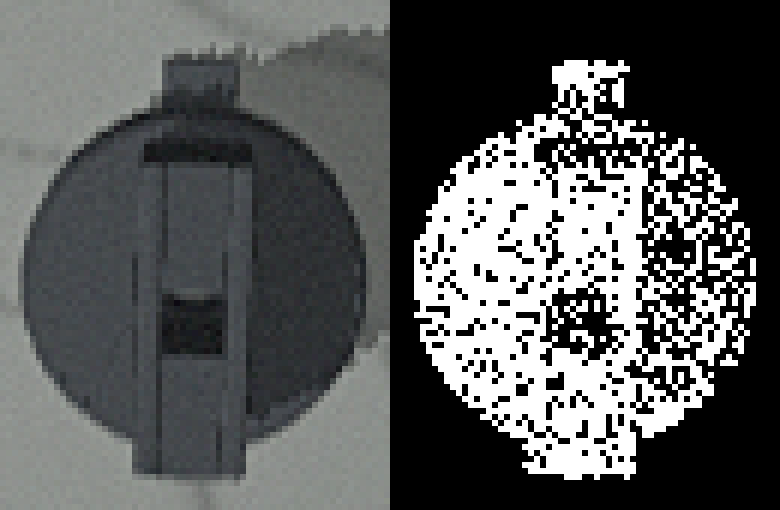

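The zoom shows the bar top running from row 152 to 204.6; the dark strip above it is the bar's end face. The hole centre is at (317,179.5).

Run:
```python
from h import *
z=np.load("c2.npz");c=tuple(z[k] for k in z)
a=ray("wrist",(317.8,152.2),.048,c);b=ray("wrist",(316.5,204.6),.048,c);h=ray("wrist",(317,179.5),.048,c)
print((a+b)/2,h,np.linalg.norm(a-b),np.degrees(np.arctan2(*(a-b)[1::-1])))
p,R,y,o=tool(); L=((a+b)/2+h)/2; print(L,y,go(p,R,[L[0],L[1],.035]))
```

```text
[ 0.50128487 -0.18029611  0.048     ] [ 0.5017407  -0.18060006  0.048     ] 0.05581135557046369 159.78344918657703
[ 0.50151279 -0.18044808  0.048     ] 161.2657752684359 [ -4.1  -1.5 218.2]
```

{"fn": "step_arm", "kwargs": {
  "moves": [
    {"rx": 0,"ry": 0,"rz": 1.5,"dx": -4.1,"dy": -1.5,"dz": 40,"gripper": 1},
    {"rx": 0,"ry": 0,"rz": 0,"dx": 0,"dy": 0,"dz": 40,"gripper": 1},
    {"rx": 0,"ry": 0,"rz": 0,"dx": 0,"dy": 0,"dz": 40,"gripper": 1},
    {"rx": 0,"ry": 0,"rz": 0,"dx": 0,"dy": 0,"dz": 40,"gripper": 1},
    {"rx": 0,"ry": 0,"rz": 0,"dx": 0,"dy": 0,"dz": 30,"gripper": 1},
    {"rx": 0,"ry": 0,"rz": 0,"dx": 0,"dy": 0,"dz": 15,"gripper": 1},
    {"rx": 0,"ry": 0,"rz": 0,"dx": 0,"dy": 0,"dz": 6,"gripper": 1},
    {"rx": 0,"ry": 0,"rz": 0,"dx": 0,"dy": 0,"dz": 0,"gripper": 1},
    {"rx": 0,"ry": 0,"rz": 0,"dx": 0,"dy": 0,"dz": 0,"gripper": 1}
  ]
}}

```text
clock: 4.58
tcp_pos: [0.5026, -0.1802, 0.0433]
orientation: [0.547, 3.092, -0.001]
contact_force: [0.3, -1.0, 0.3]
grip_width: 0.0852
gripper_force: 0.0
```

{"fn": "step_arm", "kwargs": {
  "moves": [
    {"rx": 0,"ry": 0,"rz": 0,"dx": 0,"dy": 0,"dz": 0,"gripper": -1},
    {"rx": 0,"ry": 0,"rz": 0,"dx": 0,"dy": 0,"dz": 0,"gripper": -1},
    {"rx": 0,"ry": 0,"rz": 0,"dx": 0,"dy": 0,"dz": 0,"gripper": -1},
    {"rx": 0,"ry": 0,"rz": 0,"dx": 0,"dy": 0,"dz": 0,"gripper": -1},
    {"rx": 0,"ry": 0,"rz": 0,"dx": 0,"dy": 0,"dz": 0,"gripper": -1},
    {"rx": 0,"ry": 0,"rz": 0,"dx": 0,"dy": 0,"dz": 0,"gripper": -1},
    {"rx": 0,"ry": 0,"rz": 0,"dx": 0,"dy": 0,"dz": 0,"gripper": -1},
    {"rx": 0,"ry": 0,"rz": 0,"dx": 0,"dy": 0,"dz": 0,"gripper": -1}
  ],
  "grip_force": 50
}}

```text
clock: 5.58
tcp_pos: [0.5021, -0.18, 0.0426]
orientation: [0.546, 3.093, -0.0]
contact_force: [-0.8, -0.3, 6.0]
grip_width: 0.0193
gripper_force: 50.6
```

Run:
```python
from h import *
p,R,y,o=tool(); print(p,y,R[:,2],o["contact_force"],o["grip_width"],o["gripper_force"],o["clock"],go(p,R,[.497,.197,p[2]+.2]))
```

```text
[ 0.50208775 -0.17999681  0.04255819] 159.96931506133447 [ 5.41719494e-04 -2.47463628e-04 -9.99999823e-01] [-0.76151422 -0.32586504  5.95306536] 0.019313630517549616 50.60550928115845 5.575 [ 133.8  352.4 -200.1]
```

{"fn": "step_arm", "kwargs": {
  "moves": [
    {"rx": 0,"ry": 0,"rz": 0,"dx": 0,"dy": 0,"dz": -20,"gripper": -1},
    {"rx": 0,"ry": 0,"rz": 0,"dx": 0,"dy": 0,"dz": -40,"gripper": -1},
    {"rx": 0,"ry": 0,"rz": 0,"dx": 0,"dy": 0,"dz": -50,"gripper": -1},
    {"rx": 0,"ry": 0,"rz": 0,"dx": 0,"dy": 0,"dz": -50,"gripper": -1},
    {"rx": 0,"ry": 0,"rz": 0,"dx": 0,"dy": 0,"dz": -50,"gripper": -1},
    {"rx": 0,"ry": 0,"rz": 0,"dx": 0,"dy": 0,"dz": -40,"gripper": -1},
    {"rx": 0,"ry": 0,"rz": 0,"dx": 9.3,"dy": 41.2,"dz": 0,"gripper": -1},
    {"rx": 0,"ry": 0,"rz": 0,"dx": 9.3,"dy": 41.2,"dz": 0,"gripper": -1},
    {"rx": 0,"ry": 0,"rz": 0,"dx": 9.3,"dy": 41.2,"dz": 0,"gripper": -1},
    {"rx": 0,"ry": 0,"rz": 0,"dx": 9.3,"dy": 41.2,"dz": 0,"gripper": -1},
    {"rx": 0,"ry": 0,"rz": 0,"dx": 9.3,"dy": 41.2,"dz": 0,"gripper": -1},
    {"rx": 0,"ry": 0,"rz": 0,"dx": 9.3,"dy": 41.2,"dz": 0,"gripper": -1},
    {"rx": 0,"ry": 0,"rz": 0,"dx": 9.3,"dy": 41.2,"dz": 0,"gripper": -1},
    {"rx": 0,"ry": 0,"rz": 0,"dx": 9.3,"dy": 41.2,"dz": 0,"gripper": -1},
    {"rx": 0,"ry": 0,"rz": 0,"dx": 9.3,"dy": 41.2,"dz": 0,"gripper": -1},
    {"rx": 0,"ry": 0,"rz": -6,"dx": 0,"dy": 0,"dz": 0,"gripper": -1},
    {"rx": 0,"ry": 0,"rz": -6,"dx": 0,"dy": 0,"dz": 0,"gripper": -1},
    {"rx": 0,"ry": 0,"rz": 0,"dx": 0,"dy": 0,"dz": 0,"gripper": -1},
    {"rx": 0,"ry": 0,"rz": 0,"dx": 0,"dy": 0,"dz": 0,"gripper": -1}
  ]
}}

```text
clock: 7.95
tcp_pos: [0.5499, 0.1968, 0.2918]
orientation: [-0.224, -3.133, 0.001]
contact_force: [-0.4, 0.3, -1.9]
grip_width: 0.019
gripper_force: 49.8
```

Run:
```python
from h import *
p,R,y,o=tool(); print(p,y,R[:,2],o["joints"],o["contact_force"],o["grip_width"],o["clock"])
c=cam("wrist");f=r.grab_frame("wrist"); cv2.imwrite("pics/w3.png",f);np.savez("c3",*c)
print(-c[1].T@c[2],proj("wrist",[.497,.197,.125],c),proj("wrist",[.497,.197,.165],c))
```

```text
[0.54994808 0.19678119 0.29180268] 171.83784610339208 [-8.96977806e-04 -3.08127886e-04 -9.99999550e-01] [ 0.14929367  0.39511786 -0.77930403  1.69355457  0.29706805  1.17670253
  0.72108926] [-0.37511761  0.31886631 -1.89521805] 0.01900087751736314 7.95
[0.48075121 0.2069215  0.41261367] [310.07947405 126.03763928] [308.72145565 129.32045118]
```

View pics/w3.png

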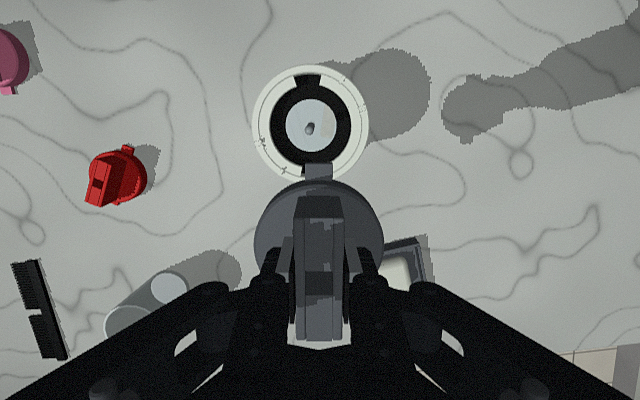

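The wrist view shows the collar centred near (310,123), the rod tip near (309,128), the far gap near (308,80) and the held lid's ear at (317,170). I'll fit these numerically.

```bash
cat > m.py <<'E'
from h import *
z=np.load("c3.npz");c=tuple(z[k] for k in z)
f=cv2.imread("pics/w3.png");g=cv2.cvtColor(f,6)
# sample collar outer edge along rays from centre in image, project to z=.125
def edge(c0,r0,r1,angs,sign):
    out=[]
    for a in np.radians(angs):
        rr=np.arange(r0,r1,.25); pr=cv2.remap(cv2.GaussianBlur(g,(0,0),.8).astype(np.float32),(c0[0]+rr*np.cos(a)).astype(np.float32)[None],(c0[1]+rr*np.sin(a)).astype(np.float32)[None],1)[0]
        k=np.argmax(sign*np.gradient(pr)); out.append((c0[0]+rr[k]*np.cos(a),c0[1]+rr[k]*np.sin(a)))
    return np.array(out)
def fit(P):
    for _ in range(4):
        A=np.c_[2*P,np.ones(len(P))]; s=np.linalg.lstsq(A,(P**2).sum(1),rcond=None)[0]; rad=np.sqrt(s[2]+s[:2]@s[:2]); e=abs(np.linalg.norm(P-s[:2],axis=1)-rad); P=P[e<max(2*np.median(e),.0005)]
    return s[:2],rad,len(P),e.max()
angs=[a for a in range(140,400,4)]
P=np.array([ray("wrist",q,.125,c)[:2] for q in edge((310,122),50,66,angs,-1)]);print("outer",fit(P))
P=np.array([ray("wrist",q,.125,c)[:2] for q in edge((310,122),32,47,[a for a in angs if not 245<a<295],1)]);print("inner",fit(P))
print("rod",ray("wrist",(309,128),.165,c))
E
python3 m.py
python3 - <<'E'
import cv2,numpy as np
f=cv2.imread("pics/w3.png")
a=cv2.resize(f[60:190,250:370],None,fx=4,fy=4,interpolation=0);b=cv2.resize(f[160:350,270:370],None,fx=2.7,fy=2.7,interpolation=0)
h=520;b=cv2.copyMakeBorder(b,0,max(0,h-b.shape[0]),0,0,0)[:h];cv2.imwrite("pics/z3.png",np.hstack([a,b]))
E
```

```text
outer (array([0.49597483, 0.20008893]), np.float64(0.048079835124682474), 46, np.float64(0.0011010214561866516))
inner (array([0.49765592, 0.19673233]), np.float64(0.035767783031996264), 53, np.float64(0.0004552987599161021))
rod [0.49606089 0.19735543 0.165     ]
```

View pics/z3.png

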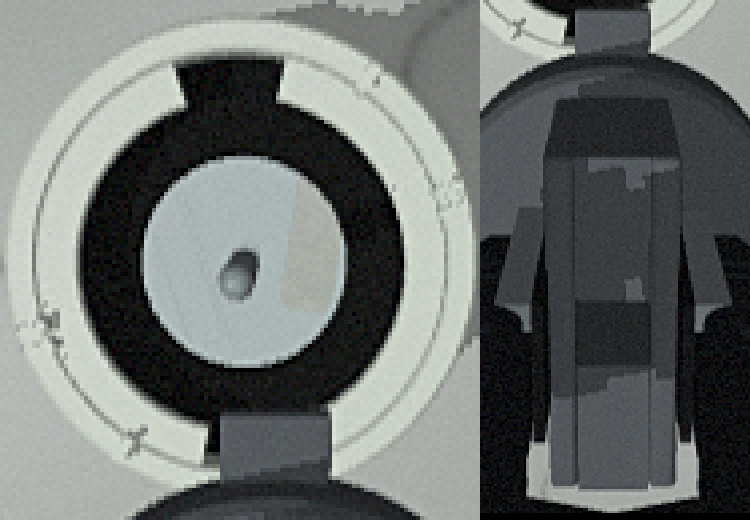

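```bash
cat > m2.py <<'E'
from h import *
z=np.load("c3.npz");c=tuple(z[k] for k in z); W=np.array([.4977,.1967])
p=np.array([.54995,.19678,.2918])
print("rod",ray("wrist",(309.2,130.3),.163,c)[:2],proj("wrist",[*W,.163],c))
for q in[(307.5,76.3),(307.75,86.5)]:
    d=ray("wrist",q,.125,c)[:2]-W; print("gap",np.linalg.norm(d),np.degrees(np.arctan2(d[1],d[0])))
for q in[(294,76.3),(296.7,87),(321,76.3),(318.7,85.7),(303,166),(301.3,175)]:
    d=ray("wrist",q,.125,c)[:2]-W; n=np.linalg.norm(d);a=np.degrees(np.arctan2(d[1],d[0]));s=np.degrees(np.arcsin(.010/n)); print("edge",n,a,a+s,a-s)
h=ray("wrist",(319.6,283.5),.2972,c);a=ray("wrist",(318.9,218.1),.2972,c);b=ray("wrist",(319.6,340.7),.2972,c)
print("lid",h-p,(a+b)/2-p,np.linalg.norm(a-b),np.degrees(np.arctan2(*(a-b)[1::-1])))
e=ray("wrist",(270+127.5/2.7+2.2,163.8),.2542,c);print(e-p,np.linalg.norm(e-p))
E
python3 m2.py
```

```text
rod [0.49790895 0.1971719 ] [308.54845036 130.11321205]
gap 0.04174544843414907 174.1699581523865
gap 0.03361359806736037 174.49655833836707
edge 0.04370500116253172 -170.76275042037128 -157.53591912822378 -183.98958171251877
edge 0.034931288587340605 -169.892628220789 -153.2574740287839 -186.5277824127941
edge 0.04282296750741478 158.78511485973826 172.28948609266968 145.28074362680684
edge 0.035089029668065055 159.09594440024827 175.65415679985261 142.53773200064393
edge 0.035351316021038505 -18.705491608789696 -2.2736286621675568 -35.13735455541183
edge 0.04385011020046426 -18.847924641129183 -5.665654070971696 -32.03019521128667
lid [-0.00034457  0.00069576  0.0054    ] [-0.00058178  0.00059456  0.0054    ] 0.05580391272730406 172.19354787319813
[-0.04136013  0.00655234 -0.0376    ] 0.0562792497199868
```

{"fn": "step_arm", "kwargs": {
  "moves": [
    {"rx": 0,"ry": 0,"rz": 0,"dx": 25.6,"dy": -3.9,"dz": 0,"gripper": -1},
    {"rx": 0,"ry": 0,"rz": 0,"dx": 25.6,"dy": -3.9,"dz": 0,"gripper": -1},
    {"rx": 0,"ry": 0,"rz": -2.5,"dx": 0,"dy": 0,"dz": 30,"gripper": -1},
    {"rx": 0,"ry": 0,"rz": 0,"dx": 0,"dy": 0,"dz": 30,"gripper": -1},
    {"rx": 0,"ry": 0,"rz": 0,"dx": 0,"dy": 0,"dz": 16,"gripper": -1},
    {"rx": 0,"ry": 0,"rz": 0,"dx": 0,"dy": 0,"dz": 0,"gripper": -1},
    {"rx": 0,"ry": 0,"rz": 0,"dx": 0,"dy": 0,"dz": 0,"gripper": -1},
    {"rx": 0,"ry": 0,"rz": 0,"dx": 0,"dy": 0,"dz": 0,"gripper": -1}
  ]
}}

```text
clock: 9.0
tcp_pos: [0.499, 0.197, 0.2174]
orientation: [0.152, 3.136, 0.001]
contact_force: [-0.3, 0.0, -2.1]
grip_width: 0.0195
gripper_force: 49.9
```

Run:
```python
from h import *
p,R,y,o=tool(); print(p,y,R[:,2],o["contact_force"],o["moment"],go(p,R,[.4982,.1963,.2]))
c=cam("wrist");f=r.grab_frame("wrist"); f2=r.grab_frame("scene");cv2.imwrite("pics/w4.png",np.hstack([f[100:400,140:500],cv2.resize(f2[170:320,340:500],None,fx=2,fy=2)]))
```

```text
[0.49899245 0.19700822 0.21738865] 174.4629386393294 [ 1.80405873e-03  6.64892405e-04 -9.99998152e-01] [-0.25184708  0.04915749 -2.13140181] [ 0.00048559 -0.03294315 -0.01407572] [ 0.8 -0.8 17.4]
```

View pics/w4.png

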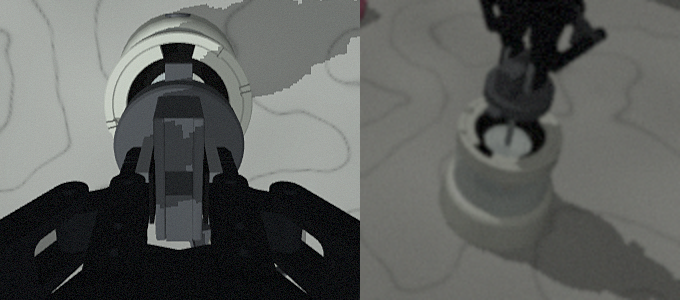

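The lid hangs just above the rod tip, centred on it, and the ear lines up with the far gap. Correcting by 0.8 mm and descending gently.

{"fn": "step_arm", "kwargs": {
  "moves": [
    {"rx": 0,"ry": 0,"rz": 0,"dx": 0.8,"dy": -0.8,"dz": 4,"gripper": -1},
    {"rx": 0,"ry": 0,"rz": 0,"dx": 0,"dy": 0,"dz": 4,"gripper": -1},
    {"rx": 0,"ry": 0,"rz": 0,"dx": 0,"dy": 0,"dz": 4,"gripper": -1},
    {"rx": 0,"ry": 0,"rz": 0,"dx": 0,"dy": 0,"dz": 4,"gripper": -1},
    {"rx": 0,"ry": 0,"rz": 0,"dx": 0,"dy": 0,"dz": 4,"gripper": -1},
    {"rx": 0,"ry": 0,"rz": 0,"dx": 0,"dy": 0,"dz": 4,"gripper": -1},
    {"rx": 0,"ry": 0,"rz": 0,"dx": 0,"dy": 0,"dz": 0,"gripper": -1},
    {"rx": 0,"ry": 0,"rz": 0,"dx": 0,"dy": 0,"dz": 0,"gripper": -1}
  ]
}}

```text
clock: 10.1
tcp_pos: [0.4976, 0.1959, 0.1924]
orientation: [0.152, 3.138, 0.0]
contact_force: [-0.7, -0.4, -1.7]
grip_width: 0.0191
gripper_force: 49.9
```

{"fn": "step_arm", "kwargs": {
  "moves": [
    {"rx": 0,"ry": 0,"rz": 0,"dx": -0.6,"dy": 0.5,"dz": 5,"gripper": -1},
    {"rx": 0,"ry": 0,"rz": 0,"dx": 0,"dy": 0,"dz": 5,"gripper": -1},
    {"rx": 0,"ry": 0,"rz": 0,"dx": 0,"dy": 0,"dz": 5,"gripper": -1},
    {"rx": 0,"ry": 0,"rz": 0,"dx": 0,"dy": 0,"dz": 5,"gripper": -1},
    {"rx": 0,"ry": 0,"rz": 0,"dx": 0,"dy": 0,"dz": 0,"gripper": -1},
    {"rx": 0,"ry": 0,"rz": 0,"dx": 0,"dy": 0,"dz": 3,"gripper": -1},
    {"rx": 0,"ry": 0,"rz": 0,"dx": 0,"dy": 0,"dz": 3,"gripper": -1},
    {"rx": 0,"ry": 0,"rz": 0,"dx": 0,"dy": 0,"dz": 2,"gripper": -1},
    {"rx": 0,"ry": 0,"rz": 0,"dx": 0,"dy": 0,"dz": 0,"gripper": -1},
    {"rx": 0,"ry": 0,"rz": 0,"dx": 0,"dy": 0,"dz": 0,"gripper": -1}
  ]
}}

```text
clock: 11.35
tcp_pos: [0.4982, 0.1963, 0.1644]
orientation: [0.152, 3.138, 0.0]
contact_force: [-0.1, -0.1, -2.0]
grip_width: 0.0193
gripper_force: 49.9
```

{"fn": "step_arm", "kwargs": {
  "moves": [
    {"rx": 0,"ry": 0,"rz": 0,"dx": 0,"dy": 0,"dz": 3,"gripper": -1},
    {"rx": 0,"ry": 0,"rz": 0,"dx": 0,"dy": 0,"dz": 3,"gripper": -1},
    {"rx": 0,"ry": 0,"rz": 0,"dx": 0,"dy": 0,"dz": 2,"gripper": -1},
    {"rx": 0,"ry": 0,"rz": 0,"dx": 0,"dy": 0,"dz": 1,"gripper": -1},
    {"rx": 0,"ry": 0,"rz": 0,"dx": 0,"dy": 0,"dz": 1,"gripper": -1},
    {"rx": 0,"ry": 0,"rz": 0,"dx": 0,"dy": 0,"dz": 1,"gripper": -1},
    {"rx": 0,"ry": 0,"rz": 0,"dx": 0,"dy": 0,"dz": 0,"gripper": -1},
    {"rx": 0,"ry": 0,"rz": 0,"dx": 0,"dy": 0,"dz": 0,"gripper": -1}
  ]
}}

```text
clock: 12.35
tcp_pos: [0.4982, 0.1963, 0.1536]
orientation: [0.152, 3.138, -0.0]
contact_force: [-1.3, -0.8, 2.8]
grip_width: 0.0193
gripper_force: 50.5
```

Seated at the expected height (TCP 0.1536) with light contact. Twisting 30° clockwise first, with a firmer grip.

{"fn": "step_arm", "kwargs": {
  "moves": [
    {"rx": 0,"ry": 0,"rz": 0,"dx": 0,"dy": 0,"dz": 0,"gripper": -1},
    {"rx": 0,"ry": 0,"rz": 3,"dx": 0,"dy": 0,"dz": 0,"gripper": -1},
    {"rx": 0,"ry": 0,"rz": 3,"dx": 0,"dy": 0,"dz": 0,"gripper": -1},
    {"rx": 0,"ry": 0,"rz": 3,"dx": 0,"dy": 0,"dz": 0,"gripper": -1},
    {"rx": 0,"ry": 0,"rz": 3,"dx": 0,"dy": 0,"dz": 0,"gripper": -1},
    {"rx": 0,"ry": 0,"rz": 3,"dx": 0,"dy": 0,"dz": 0,"gripper": -1},
    {"rx": 0,"ry": 0,"rz": 3,"dx": 0,"dy": 0,"dz": 0,"gripper": -1},
    {"rx": 0,"ry": 0,"rz": 3,"dx": 0,"dy": 0,"dz": 0,"gripper": -1},
    {"rx": 0,"ry": 0,"rz": 3,"dx": 0,"dy": 0,"dz": 0,"gripper": -1},
    {"rx": 0,"ry": 0,"rz": 3,"dx": 0,"dy": 0,"dz": 0,"gripper": -1},
    {"rx": 0,"ry": 0,"rz": 3,"dx": 0,"dy": 0,"dz": 0,"gripper": -1},
    {"rx": 0,"ry": 0,"rz": 0,"dx": 0,"dy": 0,"dz": 0,"gripper": -1},
    {"rx": 0,"ry": 0,"rz": 0,"dx": 0,"dy": 0,"dz": 0,"gripper": -1}
  ],
  "grip_force": 80
}}

```text
clock: 13.98
tcp_pos: [0.4986, 0.1962, 0.1536]
orientation: [0.957, 2.991, 0.0]
contact_force: [-1.1, -1.6, 5.8]
grip_width: 0.0184
gripper_force: 78.9
```

Run:
```python
from h import *
p,R,y,o=tool(); print(p,y,R[:,2],o["contact_force"],o["moment"],o["clock"])
```

```text
[0.49862159 0.19615272 0.15363847] 144.50606206736606 [ 8.44522623e-04 -6.12225177e-05 -9.99999642e-01] [-1.12046312 -1.63106395  5.7582863 ] [-0.37394843  0.1392603   0.046538  ] 13.975
```

{"fn": "step_arm", "kwargs": {
  "moves": [
    {"rx": 0,"ry": 0,"rz": 2.5,"dx": 0,"dy": 0,"dz": 0,"gripper": -1},
    {"rx": 0,"ry": 0,"rz": 2.5,"dx": 0,"dy": 0,"dz": 0,"gripper": -1},
    {"rx": 0,"ry": 0,"rz": 2.5,"dx": 0,"dy": 0,"dz": 0,"gripper": -1},
    {"rx": 0,"ry": 0,"rz": 0,"dx": 0,"dy": 0,"dz": 0,"gripper": -1},
    {"rx": 0,"ry": 0,"rz": 0,"dx": 0,"dy": 0,"dz": 0,"gripper": -1},
    {"rx": 0,"ry": 0,"rz": 0,"dx": 0,"dy": 0,"dz": 0,"gripper": -1}
  ]
}}

```text
clock: 14.72
tcp_pos: [0.4985, 0.1961, 0.1536]
orientation: [1.151, 2.922, 0.0]
contact_force: [-0.6, -2.1, 6.0]
grip_width: 0.0187
gripper_force: 79.0
```

Run:
```python
from h import *
p,R,y,o=tool(); print(p,y,R[:,2],o["contact_force"],o["moment"],o["clock"])
c=cam("wrist");f=r.grab_frame("wrist");np.savez("c5",*c);cv2.imwrite("pics/w5full.png",f)
cv2.imwrite("pics/w5.png",cv2.resize(f[130:350,190:450],None,fx=2.7,fy=2.7,interpolation=2))
W=[.4977,.1967]
for z in(116,121,132,137,142):
    a=np.radians(174.5-37.5) if z==137 else np.radians(z); print(z,proj("wrist",[W[0]+.049*np.cos(a),W[1]+.049*np.sin(a),.1285],c))
```

```text
[0.49853592 0.19614805 0.15363722] 137.0077274645651 [ 6.69144677e-04 -7.51769959e-05 -9.99999773e-01] [-0.57392018 -2.06323654  5.95307865] [-0.38705596  0.23898081 -0.05767579] 14.725
116 [356.39182077 158.20719452]
121 [347.60575047 155.24631261]
132 [327.39307132 151.48358595]
137 [318.00113325 151.06884014]
142 [308.60854504 151.47481213]
```

View pics/w5.png

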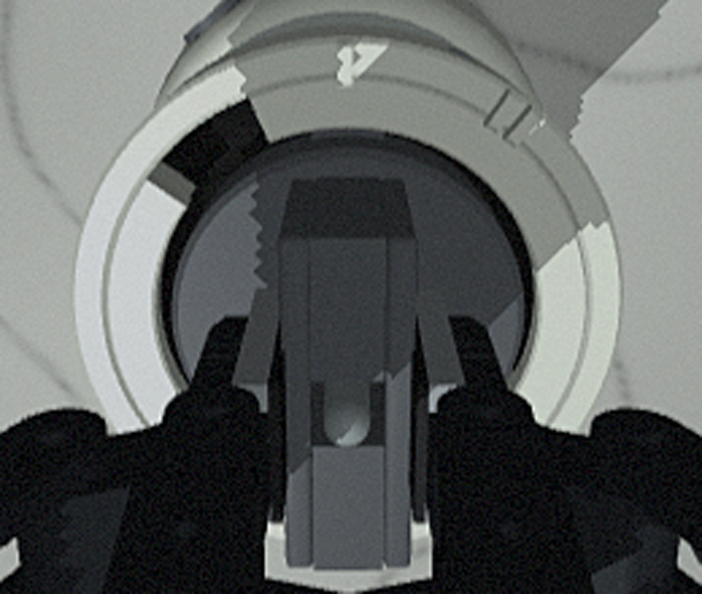

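The bar centreline (crop column 348) points straight at the single half-turn rib at (347,65). The gap is clear, so the ears are under the lip, and the rod sticks out of the hole. The arm is still and gripping, so I'm handing in.

```bash
python3 -c "
from bench import r
print(r.hand_in())"
```

```text
the job is handed in; nothing more can be done
None
```

I handed the job in with the grey lid fully home, turned about 37.5° clockwise to the half-turn ribs and still gripped steady; the hand-in returned no verdict, and I never steered near the cup, comb or soap dish.

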